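# Refit the filter-bay cover of a workshop air filter

### The arm

A 7-joint arm with a two-finger parallel gripper is mounted at the origin on the work surface. World frame = base frame: x ahead of the robot, y to its left, z up, the work surface at z = 0. Lengths are in m, angles in rad, forces in N, time in s.
With the tool pointing down it reaches from about 0.425 to 0.825 m from the base axis. Payload 3.6 kg.
Tool frame: the origin (TCP) lies where the fingers leave the gripper's body, on its centre line; the fingertips stand 73 mm ahead of it and the grasp point (between the pads) lies 54 mm ahead of it; x points along the fingers, y is the direction in which the jaws open and shut, and the axes are right-handed (so a half turn about x gives the same grasp; the last joint's range is limited). The gripper opens to 85 mm and grips with 20 to 120 N. Pads are 22 mm wide; open, the fingers measure 114 mm over their backs; the gripper's body (76 mm by 85 mm) begins 54 mm behind the grasp point. The pads swing forward as they close: fully open they stand 13 mm farther back than shut.
Start: joints at [1.085, 0.615, -0.013, 1.423, 0.008, 1.103, -0.04], TCP at [0.288, -0.582, 0.304] pointing down, gripper open.
Joint ranges: [-3.12, 3.12], [-0.3, 2.06], [-1.34, 1.32], [0.26, 2.42], [-1.36, 4.5], [0.01, 1.98], [-2.84, 2.84]. Speed limits (rad/s): [2.79, 2.79, 3.14, 3.14, 3.14, 3.14, 3.14].

### API

Orientations are given as a unit quaternion [x, y, z, w].
In Python, from station import arm, snapshot, camera_info, ticket gives the robot as it stands. Calls block until the motion is done:
- arm.movep(position, orientation): joint-space move of the TCP to a pose.
- arm.line_to(position, velocity=0.15, ori=None): straight line of the TCP; ori=None keeps the orientation; velocity is the mean speed in m/s.
- arm.move_j(angles): joint-space move.
- arm.move_gripper(opening, effort=None): opening from 0.0 (shut) to 1.0 (fully open); effort is the grip in N (None keeps the last); returns when the fingers have stopped.
- arm.pause(seconds).
- arm.ik(position, orientation): joint angles nearest the present ones, or None.
- snapshot(name): name is "side" or "top" or "wrist"; returns the picture (400x640x3 uint8, blue, green, red); there is no depth.
- camera_info(name): a dict with "fx", "fy", "cx", "cy" (pixels), "R" (3x3) and "t" (3): a world point X has camera coordinates R X + t; the wrist camera has in their place "T_tool_cam" (4x4, takes a point from camera to tool coordinates, whose origin is the TCP and whose axes are the tool frame's). Camera axes: x right, y down, z forward; pixel columns grow to the right and rows downward; lengths in m; the calibration is good to about 2 mm. A picture is of the moment at which its call begins: read the wrist's pose just before it. camera_info takes no time and is no camera call.
A pose or a line that the arm cannot do raises arm.MotionError and nothing moves.
- ticket.finish_job(): hands the job in, once; it reports no verdict.
Readings, each from a call of its own:
- arm.read_time(): time.
- arm.read_joint_positions(): joint angles.
- arm.read_dq(): joint speeds.
- arm.read_effort(): joint torques, N m.
- arm.read_tool_pos(): TCP position.
- arm.read_eef_rot(): TCP orientation.
- arm.read_ft_force(): force on the tool from outside, world axes, zero at the start.
- arm.read_wrist_torque(): the same for the moment, N m.
- arm.read_opening(): opening from 0.0 (shut) to 1.0 (fully open).
Only numpy, scipy, OpenCV 4.12 (cv2) and the standard library are available. Lean on these libraries where they do the work, as an engineer would, in place of code of your own. Each camera call takes 0.05 s, during which the arm holds its last target.

### The job

Close the open filter bay on the sloping face of the air-filter unit with its loose cover. Hook the tongue on the cover's lower edge under the ledge at the low end of the bay, then swing the cover's top edge down until the cover lies flat and fully home inside its frame, and let go. Do not let the cover fall or slam, and leave the other things on the bench where they are.

Things in the scene. Friction and masses are not known exactly. Their poses are not given: they have to be found in the camera images.
- cover: Loose cover, 0.2 to 0.4 kg, lying grip up on the bench at the start: flat aluminium panel 130 (x) by 120 (y) by 6 mm, with a flat tongue of the same thickness, 80 mm wide, sticking out 16 mm from the middle of its lower edge at -x, in the panel's plane. Origin: centre of the panel's underside; +x from the tongue to the top edge, +z out of the panel on the grip's side
- cover_lip (a point): Middle of the tongue's tip, on the underside of the cover: at (-81, 0, 0) mm in the cover's frame
- cover_top (a point): Middle of the cover's top edge, on the underside: at (65, 0, 0) mm in the cover's frame. The cover is 146 mm long from tongue tip to top edge
- cover_grip (a point): Point in the cover's wooden grip bar, at (0, 0, 28) mm in the cover's frame. The bar stands on the middle of the outer face: 14 mm thick (x), 70 mm long (y), from z = 6 to z = 42 mm; pinch it across its 14 mm
- bay: Open filter bay on the fixed unit's grey face, which slopes 20 degrees from level and rises away from the robot. Origin on the face, at the middle of the back wall of the pocket under the ledge, where the tongue's tip goes; +x up the slope, +y across, +z out of the face (z = 0: the face). When shut, the cover's frame is parallel to this one and its origin is at x = 81 to 87, y = -4 to 4, z = 0 mm
- ledge (a point): Middle of the ledge's free lower edge, at (14, 0, 13) mm in the bay's frame. The ledge, 144 mm wide (y), overhangs x = 0 to 14 mm, underside at z = 13, top at z = 18 mm; the pocket beneath is open to +x. With the tongue fully in the pocket the cover can stand open up to about 25 degrees from the face, and swings down about the tongue's tip
- top_stop (a point): Middle of the top stop's inner face, where it meets the face: (152, 0, 0) mm in the bay's frame; the stop is 16 mm high. Only 138 mm from the ledge, so the cover does not go in flat. Side rails 8 mm high, inner faces at y = +-64 mm, run from x = 20 to 152 mm. The filter opening is x 25 to 125, y +-45 mm. Nothing latches: the cover stays shut by its weight
- unit: The fixed air-filter unit carrying the bay: plinth 185 by 210 mm, highest point (top stop) 160 mm above the bench; origin on the bench under its centre, x pointing from its low front to its high back, z up
- sander: Bystander: blue hand sander standing on its round pad, 124 mm across, 118 mm high; origin under its centre
- sanding_block: Bystander: cork sanding block 110 by 65 by 30 mm; origin under its centre
- driftwood: Bystander: forked piece of driftwood about 230 mm long and 28 mm thick; origin on the bench under its middle
There are look-alikes about, which are no part of the job. There is more than one size of the cover; the one meant has the size given above.

How it is judged:
By the outcome, as a careful person would: the job done as asked, in the order asked, and still so for the second after the job is handed in, with the robot touching nothing.
It also fails if it takes over 58 s, if anything falls off the work surface, if the arm or the gripper's body presses on something with over 40 N, if the wrist force passes 120 N, or if a joint passes its speed limit or range.

## Working session

There is one attempt and no reset: what is moved stays moved. The work goes in short steps, each a Python script; the robot and the scene stay as the last script left them, time stands still between calls to the robot, and variables do not carry over. Pictures are saved under pics/ and viewed, and the job is handed in when it is done.

```bash
ls; mkdir -p pics; python3 - <<'E'
from station import arm, snapshot, camera_info, ticket
import cv2
for n in("side","top","wrist"):
    cv2.imwrite(f"pics/{n}0.png",snapshot(n)); print(n,camera_info(n))
print(arm.read_time(),arm.read_tool_pos(),arm.read_eef_rot())
E
```

```text
pics
side {'fx': 506.5866985684577, 'fy': 506.5866985684577, 'cx': 314.74189895737493, 'cy': 194.7395226786692, 'R': array([[-9.96831324e-01, -7.95433671e-02, -4.05290860e-04],
       [-5.86497132e-02,  7.38416584e-01, -6.71789520e-01],
       [ 5.37356739e-02, -6.69637067e-01, -7.40741977e-01]]), 't': array([0.52574108, 0.10223571, 1.84781835])}
top {'fx': 402.1976805235141, 'fy': 402.1976805235141, 'cx': 316.6390605082102, 'cy': 196.5758328888443, 'R': array([[ 0.01997605, -0.99977971,  0.00644068],
       [-0.9896702 , -0.02068795, -0.14186229],
       [ 0.14196428, -0.0035403 , -0.98986545]]), 't': array([-0.01006386,  0.5626339 ,  1.44560815])}
wrist {'fx': 308.523254263506, 'fy': 308.523254263506, 'cx': 316.67946329905914, 'cy': 201.8959129527713, 'T_tool_cam': array([[-7.29169940e-04, -3.21591084e-01,  9.46878368e-01,
        -7.00209867e-02],
       [ 9.99999734e-01, -2.56369338e-04,  6.83006049e-04,
         1.00318308e-03],
       [ 2.31019253e-05,  9.46878614e-01,  3.21591185e-01,
        -8.22475506e-02],
       [ 0.00000000e+00,  0.00000000e+00,  0.00000000e+00,
         1.00000000e+00]])}
0.15 [ 0.28826824 -0.58208944  0.3029876 ] [-0.6883152  -0.16184405  0.68867831 -0.16047079]
```

View pics/side0.png

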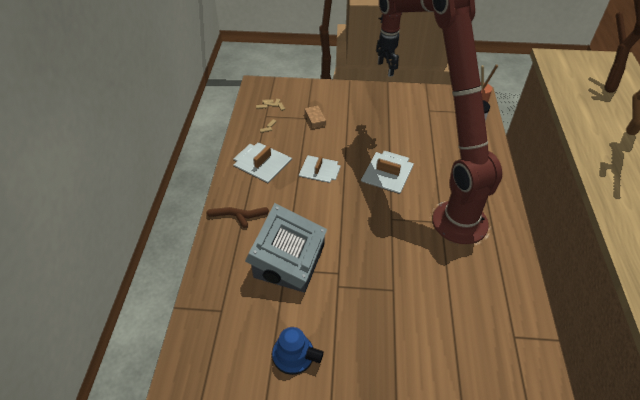

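View pics/top0.png

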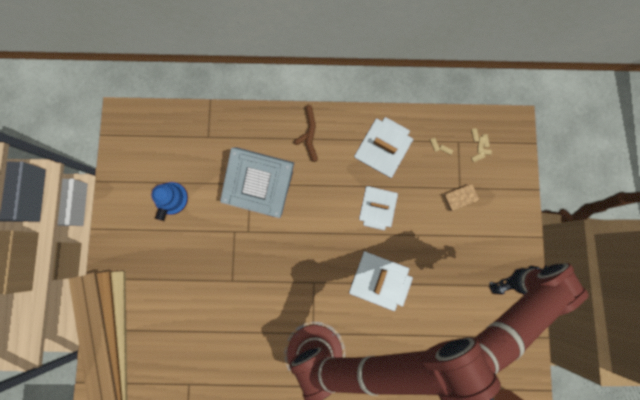

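View pics/wrist0.png

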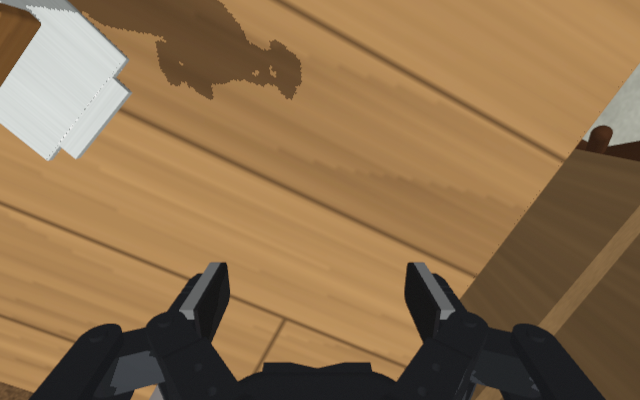

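The side view shows three white covers: at about (262,160), (320,168) and (388,171). The grey unit is at (288,247), and the other bench items are clear of them. In the top view the covers are at (385,147), (379,207) and (381,280). The unit is at (257,182), with its ledge side still to be identified. Next I'll measure the cover sizes.

```bash
cat > h.py <<'E'
import numpy as np, cv2
from station import arm, snapshot, camera_info, ticket
def ray(n,uv,ci=None,pose=None):
    ci=ci or camera_info(n)
    d=np.array([(uv[0]-ci['cx'])/ci['fx'],(uv[1]-ci['cy'])/ci['fy'],1.])
    if n=='wrist':
        from scipy.spatial.transform import Rotation as Ro
        p,q=pose; T=np.eye(4);T[:3,:3]=Ro.from_quat(q).as_matrix();T[:3,3]=p
        W=T@ci['T_tool_cam']; return W[:3,3],W[:3,:3]@d
    R=ci['R'];return -R.T@ci['t'],R.T@d
def onz(n,uv,z,**k):
    o,d=ray(n,uv,**k); return o+d*(z-o[2])/d[2]
def tri(r1,r2):
    o1,d1=r1;o2,d2=r2
    d1=d1/np.linalg.norm(d1);d2=d2/np.linalg.norm(d2)
    s=np.linalg.lstsq(np.c_[d1,-d2],o2-o1,rcond=None)[0]
    a=o1+s[0]*d1;b=o2+s[1]*d2
    return (a+b)/2,np.linalg.norm(a-b)
E
python3 - <<'E'
from h import *
for n in('top','side'):
    im=cv2.imread(f'pics/{n}0.png');hsv=cv2.cvtColor(im,cv2.COLOR_BGR2HSV)
    m=((hsv[...,1]<40)&(hsv[...,2]>165)).astype(np.uint8)
    box=(330,100,430,320) if n=='top' else (225,130,425,200)
    mm=np.zeros_like(m);x0,y0,x1,y1=box;mm[y0:y1,x0:x1]=m[y0:y1,x0:x1]
    mm=cv2.morphologyEx(mm,cv2.MORPH_CLOSE,np.ones((3,3)))
    cs,_=cv2.findContours(mm,cv2.RETR_EXTERNAL,cv2.CHAIN_APPROX_NONE)
    for c in cs:
        if cv2.contourArea(c)<300: continue
        P=np.array([onz(n,q[0],.006)[:2] for q in c]).astype(np.float32)
        r=cv2.minAreaRect(P*1000)
        print(n,c[:,0].mean(0),r,cv2.contourArea(P*1000))
    
im=cv2.imread('pics/top0.png')
a=cv2.resize(im[100:320,330:430],None,fx=3.6,fy=3.6,interpolation=cv2.INTER_CUBIC)[:,:,:]
b=cv2.resize(im[135:230,205:305],None,fx=4,fy=4,interpolation=cv2.INTER_CUBIC)
im=cv2.imread('pics/side0.png')
c=cv2.resize(im[195:295,240:335],None,fx=4,fy=4,interpolation=cv2.INTER_CUBIC)
cv2.imwrite('pics/bay.png',np.hstack([b,cv2.resize(c,(380,b.shape[0]))]));cv2.imwrite('pics/cov.png',cv2.resize(a,(270,594)))
E
```

```text
top [381.73271889 284.83870968] ((256.503662109375, -245.1257781982422), (200.26226806640625, 164.75399780273438), 70.24710845947266) 21257.577661595424
top [378.         207.81395349] ((528.1455078125, -230.43905639648438), (122.9510726928711, 150.75173950195312), 77.92755889892578) 16800.341267445823
top [384.64052288 146.09803922] ((774.1250610351562, -258.4313049316406), (164.85865783691406, 200.0447998046875), 61.042728424072266) 30572.72139528999
side [318.78985507 168.79710145] ((525.1685180664062, -235.48117065429688), (118.11386108398438, 143.782958984375), 78.08839416503906) 12392.92898481409
side [391.10555556 168.46111111] ((252.22698974609375, -251.5419464111328), (197.0673828125, 159.71939086914062), 70.86858367919922) 14594.16835381044
side [259.99401198 160.69461078] ((771.9059448242188, -266.1502990722656), (158.20582580566406, 193.81607055664062), 60.98173141479492) 21684.95673849061
```

View pics/bay.png

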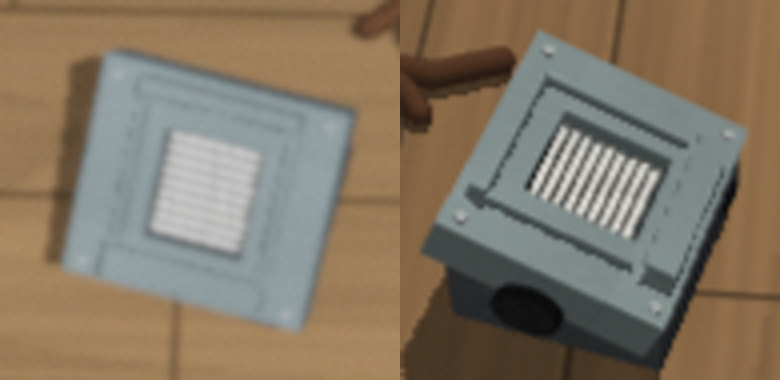

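View pics/cov.png

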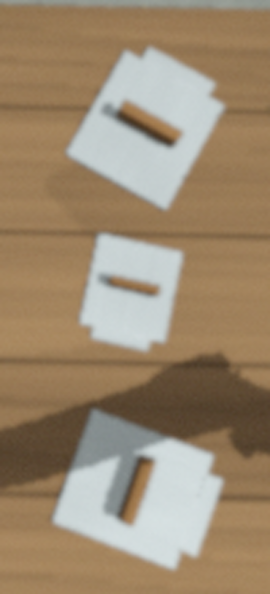

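```bash
python3 - <<'E'
from h import *
# opening centre/corners: top crop 4x from (205,135); side crop: 4x from (240,195) 
T=[(172,128),(262,152),(238,256),(150,230)]
S=[(530,188),(568,115),(670,160),(640,240)]
tp=[(205+a/4,135+b/4) for a,b in T]; sp=[(240+(a-400)/4,195+b/4/ (380/400)*1.0) for a,b in S]
for u in tp: print(u,onz('top',u,.10))
for u in sp: print(u,onz('side',u,.10))
E
```

```text
(248.0, 167.0) [0.65587198 0.24929092 0.1       ]
(270.5, 173.0) [0.63572836 0.16808253 0.1       ]
(264.5, 199.0) [0.54162079 0.1858929  0.1       ]
(242.5, 192.5) [0.56323734 0.26468571 0.1       ]
(272.5, 244.4736842105263) [0.64817294 0.22447723 0.1       ]
(282.0, 225.26315789473685) [0.62705933 0.14205153 0.1       ]
(307.5, 237.10526315789474) [0.53666086 0.18525231 0.1       ]
(300.0, 258.1578947368421) [0.55305862 0.27139197 0.1       ]
```

```bash
cat >> h.py <<'E'
from scipy.spatial.transform import Rotation as Ro
def coverR(yaw,pitch):
    """cover frame: x axis at heading yaw, raised by pitch"""
    return Ro.from_euler('z',yaw)*Ro.from_euler('y',-pitch)
def toolq(Rc,s):
    """tool x=-cover z, tool y=s*cover x"""
    M=Rc.as_matrix(); x=-M[:,2]; y=s*M[:,0]
    return Ro.from_matrix(np.c_[x,y,np.cross(x,y)]).as_quat()
E
python3 - <<'E'
from h import *
print(Ro.from_quat(arm.read_eef_rot()).as_matrix().round(2))
r=np.radians
for s in(1,-1):
    for nm,p,yaw,pi in(('cov',(.527,-.233,.09),r(-12),0),('bayopen',(.55,.21,.25),r(-12),r(40)),('bayopen2',(.55,.21,.25),r(-12),r(30)),('shut',(.57,.21,.22),r(-12),r(20)),('look',(.60,.13,.26),r(-12),0),('look',(.60,.3,.26),r(-12),0),('look',(.50,.3,.26),r(-12),0)):
        j=arm.ik(p,toolq(coverR(yaw,pi),s)); print(s,nm,None if j is None else np.round(j,2))
E
```

```text
[[-0.    0.44 -0.9 ]
 [ 0.   -0.9  -0.44]
 [-1.   -0.    0.  ]]
1 cov [ 0.48  0.79 -0.17  1.83  0.23  0.54 -0.04]
1 bayopen [-1.16  0.66  0.91  2.07 -0.85  0.08  0.1 ]
1 bayopen2 [-0.55  0.49  0.01  1.97  0.91  0.44 -1.53]
1 shut [-0.42  0.57 -0.08  1.85  0.56  0.51 -1.15]
1 look [-0.03  0.62 -0.37  1.58  0.26  0.98 -0.69]
1 look [-0.21  0.74 -0.54  1.4   0.4   1.11 -1.02]
1 look [-0.13  0.66 -0.76  1.67  0.51  1.03 -1.26]
-1 cov [ 0.09  0.84  0.47  1.84 -0.62  0.62 -2.4 ]
-1 bayopen [-0.31  0.53 -0.39  2.05  1.53  0.68  1.02]
-1 bayopen2 [-1.23  0.79  1.19  1.99 -1.09  0.51 -2.8 ]
-1 shut [ 0.18  0.85 -1.15  1.83  1.28  1.1   1.43]
-1 look [ 0.34  0.86 -1.15  1.57  0.81  1.26  1.99]
-1 look [ 0.03  0.94 -1.15  1.39  0.85  1.35  1.79]
-1 look [ 0.05  0.82 -1.15  1.66  0.79  1.2   1.64]
```

```bash
python3 - <<'E'
from h import *
import pickle
q=toolq(coverR(np.radians(-12),0),1)
out=[]
for i,(p) in enumerate([(.65,.15,.28),(.55,.16,.28),(.527,-.25,.24)]):
    if i<2: arm.movep(p,q)
    else: arm.movep(p,q)
    arm.pause(.2)
    pose=(arm.read_tool_pos(),arm.read_eef_rot()); im=snapshot('wrist'); cv2.imwrite(f'pics/w{i}.png',im); out.append(pose); print(arm.read_time(),pose[0])
pickle.dump(out,open('poses.pkl','wb'))
E
```

```text
3.275 [0.65016197 0.1493129  0.2800183 ]
4.0083 [0.55122376 0.15954214 0.27984733]
5.7833 [ 0.5276703  -0.24854062  0.24023964]
```

View pics/w0.png

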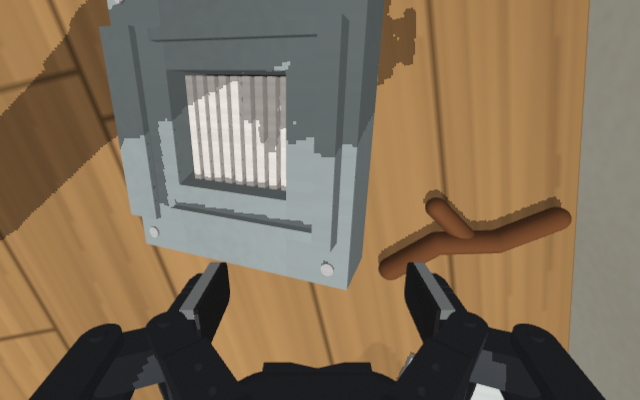

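View pics/w1.png

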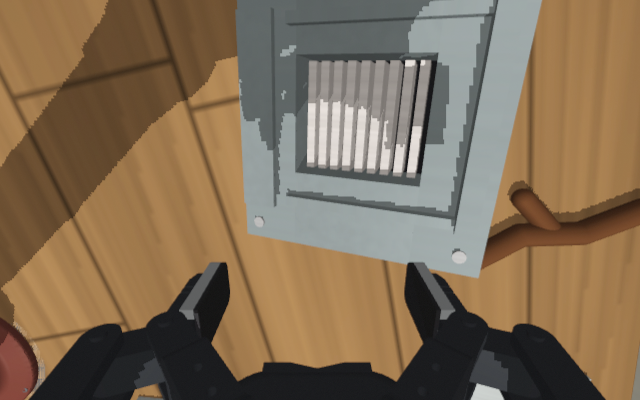

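View pics/w2.png

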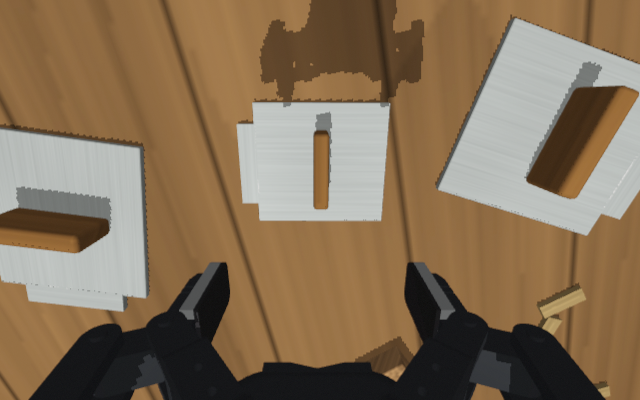

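w0 and w1 show the bay from above. The opening corners are near (166,70)–(286,199) in w0 and (297,57)–(437,185) in w1, and the ledge is on the left side. w2 shows the middle cover squarely below: panel (253..390, 102..220), tongue to the left at x≈238, grip bar (314..328, 130..208). I'll zoom in on the bay.

```bash
python3 - <<'E'
import cv2,numpy as np
a=cv2.imread('pics/w0.png')[0:250,100:360];b=cv2.imread('pics/w1.png')[0:250,230:510]
cv2.imwrite('pics/z0.png',cv2.resize(cv2.convertScaleAbs(a,alpha=1.5),None,fx=2.4,fy=2.4,interpolation=cv2.INTER_CUBIC))
cv2.imwrite('pics/z1.png',cv2.resize(cv2.convertScaleAbs(b,alpha=1.3),None,fx=2.4,fy=2.4,interpolation=cv2.INTER_CUBIC))
E
```

```text
(no output)
```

View pics/z0.png

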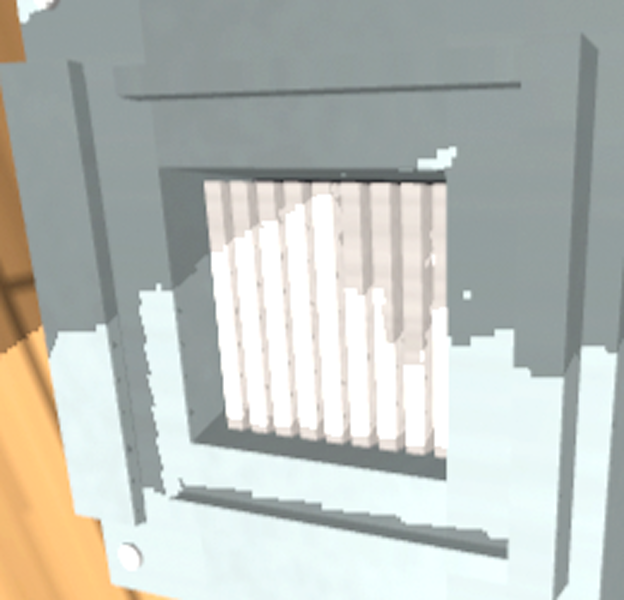

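View pics/z1.png

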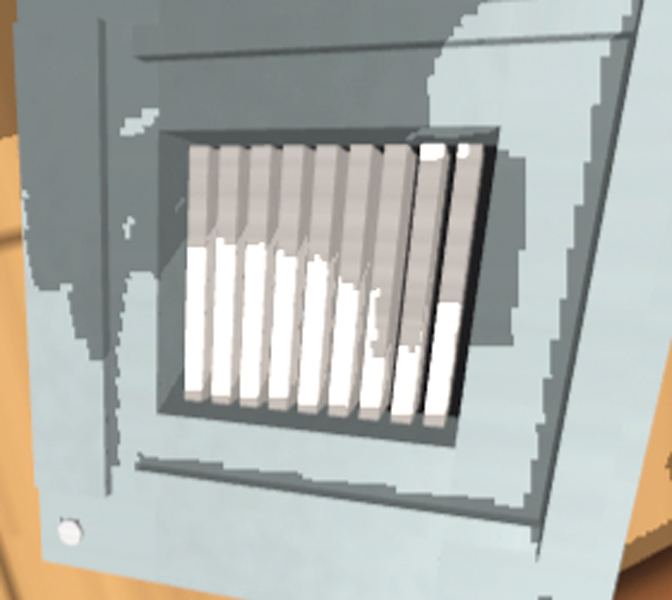

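```bash
cat > bay.py <<'E'
from h import *
import pickle
P=pickle.load(open('poses.pkl','rb'))
z0=[(160,169),(447,169),(446,479),(192,441)];z1=[(160,131),(499,127),(455,446),(158,412)]
f=lambda z,o:((z[0]+.5)/2.4-.5+o,(z[1]+.5)/2.4-.5)
X=[]
for a,b in zip(z0,z1):
    p,e=tri(ray('wrist',f(a,100),pose=P[0]),ray('wrist',f(b,230),pose=P[1])); X.append(p); print(p.round(4),'gap',round(e*1e3,1))
X=np.array(X)
print('sides',[round(np.linalg.norm(X[i]-X[(i+1)%4])*1e3,1) for i in range(4)])
L=np.array([[25,45,0],[125,45,0],[125,-45,0],[25,-45,0]])/1e3
R,rs=Ro.align_vectors(X-X.mean(0),L-L.mean(0)); t=X.mean(0)-R.apply(L.mean(0))
M=R.as_matrix(); print('free fit rms',rs,'slope',np.degrees(np.arcsin(M[2,0])),'yaw',np.degrees(np.arctan2(M[1,0],M[0,0])),'roll z of y',M[2,1],'origin',t)
# constrained slope 20: yaw from fit
yaw=np.arctan2(M[1,0],M[0,0]); Rb=coverR(yaw,np.radians(20)); tb=X.mean(0)-Rb.apply(L.mean(0))
if __name__=='__main__':
    print('origin20',tb,'topstop top z',(tb+Rb.apply([.152,0,.016])))
    for n,im in(('top','top0'),('side','side0')):
        ci=camera_info(n)
        for l in L:
            c=ci['R']@(tb+Rb.apply(l))+ci['t']; print(n,(ci['fx']*c[0]/c[2]+ci['cx']).round(1),(ci['fy']*c[1]/c[2]+ci['cy']).round(1),end=' ')
        print()
E
python3 bay.py
python3 - <<'E'
from h import *
import pickle
P=pickle.load(open('poses.pkl','rb'))[2]
im=cv2.imread('pics/w2.png');hsv=cv2.cvtColor(im,cv2.COLOR_BGR2HSV)
m=((hsv[...,1]<45)&(hsv[...,2]>100)).astype(np.uint8);mm=0*m;mm[90:232,225:405]=m[90:232,225:405]
cs,_=cv2.findContours(mm,cv2.RETR_EXTERNAL,cv2.CHAIN_APPROX_NONE);c=max(cs,key=cv2.contourArea)
W=np.array([onz('wrist',q[0],.006,pose=P)[:2] for q in c],np.float32)
r=cv2.minAreaRect(W*1000);print('incl tongue',r)
m2=cv2.morphologyEx(mm,cv2.MORPH_CLOSE,np.ones((25,25)));m2=cv2.morphologyEx(m2,cv2.MORPH_OPEN,np.ones((95,95)))
cs,_=cv2.findContours(m2,cv2.RETR_EXTERNAL,cv2.CHAIN_APPROX_NONE);c=max(cs,key=cv2.contourArea)
b=((hsv[...,0]<20)&(hsv[...,1]>130)).astype(np.uint8);bb=0*b;bb[115:215,300:340]=b[115:215,300:340]
cs,_=cv2.findContours(bb,cv2.RETR_EXTERNAL,cv2.CHAIN_APPROX_NONE);c=max(cs,key=cv2.contourArea);print(cv2.boundingRect(c))
W=np.array([onz('wrist',q[0],.042,pose=P)[:2] for q in c],np.float32)
print('bar',cv2.minAreaRect(W*1000))
cv2.imwrite('pics/zc.png',cv2.resize(im[90:235,225:405],None,fx=4,fy=4,interpolation=cv2.INTER_CUBIC))
E
```

```text
[0.5602 0.2718 0.0967] gap 0.3
[0.6512 0.2496 0.1293] gap 0.2
[0.6296 0.1632 0.1311] gap 0.1
[0.539  0.1853 0.0965] gap 0.0
sides [np.float64(99.1), np.float64(89.1), np.float64(99.5), np.float64(89.1)]
free fit rms 0.0015367590262841484 slope 19.794735134607176 yaw -13.705732636777212 roll z of y -0.00936744214482639 origin [0.52644726 0.23418372 0.0879834 ]
origin20 [0.5265361  0.23416205 0.08773075] topstop top z [0.65998576 0.20161639 0.1547529 ]
top 240.5 193.5 top 246.3 166.4 top 271.1 172.9 top 264.9 200.0 
side 297.8 258.9 side 269.8 245.1 side 279.9 224.3 side 306.9 237.7 
incl tongue ((527.4933471679688, -230.49288940429688), (119.34796905517578, 146.45079040527344), 78.12716674804688)
(314, 131, 15, 78)
bar ((535.7701416015625, -230.40516662597656), (69.77305603027344, 12.40875244140625), 77.98683166503906)
```

View pics/zc.png

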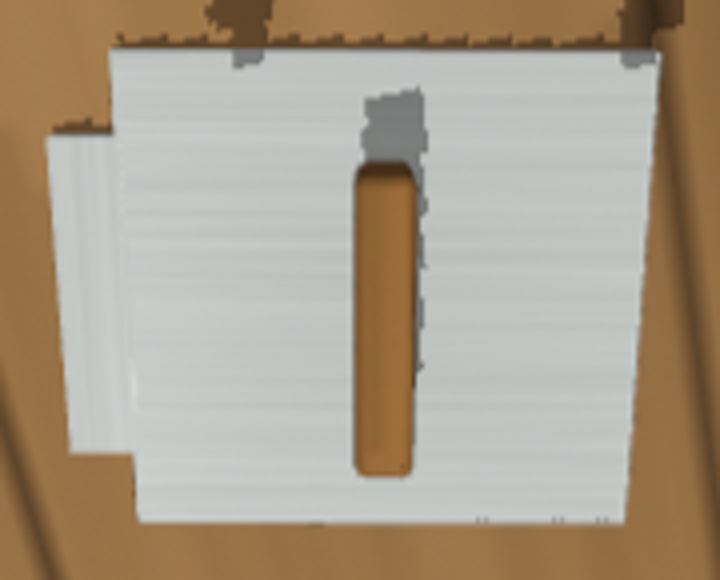

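The middle cover measures 119×146 mm, so it is the one meant, at yaw −12°. The bay opening measures 99×89 mm with a 19.8° slope and yaw −13.7°, which fits the given sizes. Grasping now.

```bash
python3 - <<'E'
from h import *
q=toolq(coverR(np.radians(-12),0),1)
c=np.array([.5355,-.2315,0])
arm.move_gripper(.55,60)
arm.movep(c+[0,0,.15],q)
arm.line_to(c+[0,0,.084],.08)
print(arm.read_ft_force())
arm.move_gripper(0,60); print('open',arm.read_opening(),arm.read_ft_force(),arm.read_tool_pos(),arm.read_time())
arm.line_to(c+[0,0,.20],.1); arm.pause(.2)
print('open',arm.read_opening(),arm.read_ft_force(),arm.read_wrist_torque(),arm.read_time())
cv2.imwrite('pics/w3.png',snapshot('wrist'));cv2.imwrite('pics/s3.png',snapshot('side')[100:300,180:480])
E
```

```text
[0.1585587  0.05670839 0.51196866]
open 0.15528166051809442 [0.21819132 0.85551804 3.66371467] [ 0.5359396  -0.23166266  0.0846699 ] 8.075
open 0.14997342824057933 [-0.2148346  -0.59778398 -2.18978505] [-0.05593921 -0.02577817 -0.00183494] 9.5833
```

View pics/w3.png

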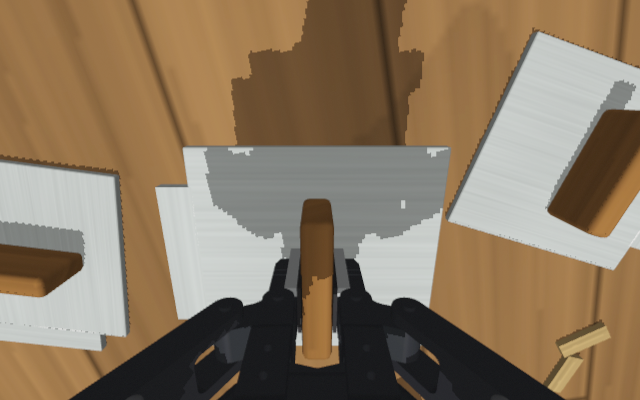

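View pics/s3.png

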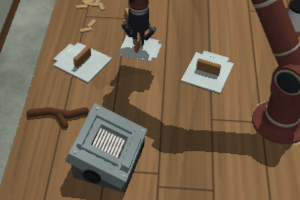

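```bash
python3 - <<'E'
from h import *
ci=camera_info('wrist');T=ci['T_tool_cam']
def tx(u,x):
    d=T[:3,:3]@np.array([(u[0]-ci['cx'])/ci['fx'],(u[1]-ci['cy'])/ci['fy'],1]);o=T[:3,3];return ((o+d*(x-o[0])/d[0])*1e3).round(1)
for u in[(184,147),(449,147),(156,187)]: print(u,tx(u,.0787))
print(tx((317,358),.0427))
E
python3 bay.py | grep origin20
```

```text
(184, 147) [ 78.7 -63.4 -58.9]
(449, 147) [ 78.7  63.8 -58.9]
(156, 187) [ 78.7 -80.2 -39. ]
[42.7  0.4 33.5]
origin20 [0.52653861 0.23416217 0.08773064] topstop top z [0.65998824 0.20161638 0.15475278]
```

```bash
cat > ins.py <<'E'
from bay import Rb,tb,yaw
from h import *
H=.0847; tb=tb+np.array([0,0,.001])
def pose(tip,th):
    """tip: tongue tip underside in bay mm, th deg opening"""
    Rc=coverR(yaw,np.radians(20+th)); p=tb+Rb.apply(np.array(tip)/1e3)+Rc.apply([.081,0,H]); return p,toolq(Rc,1)
def F(base): return Rb.inv().apply(arm.read_ft_force()-base)  # bay axes
E
python3 - <<'E' | tail -8
from ins import *
p,q=pose((24,0,30),15)
j=arm.ik(p,q);print(p,np.round(j,2) if j is not None else None)
arm.movep((.5,0,.30),q); arm.movep(*pose((24,0,45),15))
arm.line_to(p,.08,ori=q); arm.pause(.3)
print(arm.read_time(),arm.read_tool_pos()-p,np.round(arm.read_joint_positions(),2),arm.read_ft_force(),arm.read_opening())
for n in('side','top','wrist'):cv2.imwrite(f'pics/{n}4.png',snapshot(n))
im=cv2.imread('pics/side4.png')[150:310,200:360];cv2.imwrite('pics/s4.png',cv2.resize(im,None,fx=3.7,fy=3.7,interpolation=cv2.INTER_CUBIC))
E
```

```text
[0.5602 0.2718 0.0967] gap 0.3
[0.6512 0.2496 0.1293] gap 0.2
[0.6296 0.1632 0.1311] gap 0.1
[0.539  0.1853 0.0965] gap 0.0
sides [np.float64(99.1), np.float64(89.1), np.float64(99.5), np.float64(89.1)]
free fit rms 0.0015367172969109324 slope 19.794866193018898 yaw -13.705785009409189 roll z of y -0.009366620406681542 origin [0.52644982 0.23418382 0.08798313]
[0.55574403 0.22703953 0.24097177] [-1.04  0.62  0.69  1.99  0.2   0.19 -0.96]
12.475 [6.13024422e-05 4.48943175e-05 3.34960186e-04] [-1.04  0.62  0.69  1.99  0.19  0.19 -0.96] [ 0.31950779 -0.58752273 -3.12427514] 0.15406948240989315
```

View pics/s4.png

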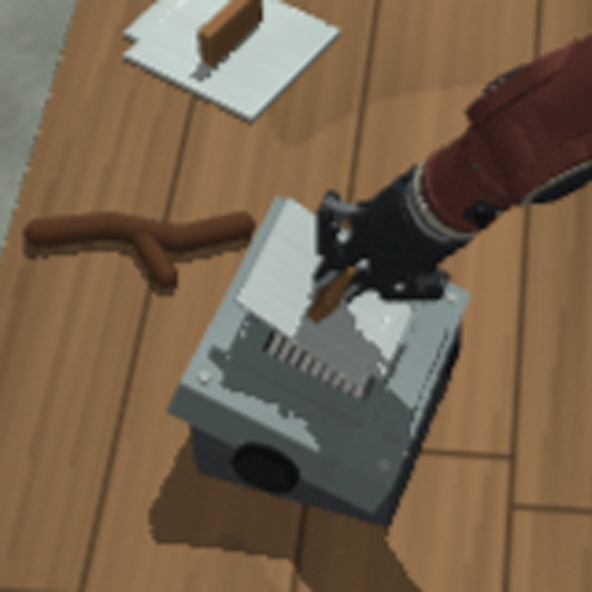

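View pics/wrist4.png

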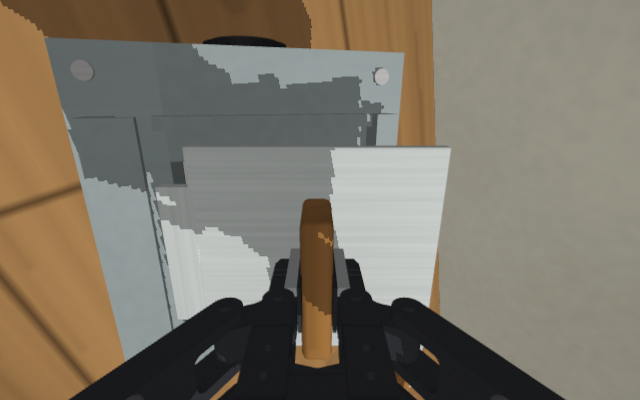

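The cover is held square over the bay. In the wrist view the tongue sits just right of the ledge edge line at (135..150, 118..180), and the panel is parallel to the rails. Next is a guarded touch-down of the tongue tip on the face.

```bash
python3 - <<'E' | tail -n +8
from ins import *
base=arm.read_ft_force()
p,q=pose((21,0,7),15); arm.line_to(p,.06,ori=q); arm.pause(.15)
print(F(base).round(2))
z=7
while z>-4:
    z-=.8; arm.line_to(pose((21,0,z),15)[0],.03); arm.pause(.05); f=F(base); print(round(z,1),f.round(2),arm.read_wrist_torque().round(2))
    if f[2]>3: break
print(arm.read_time())
cv2.imwrite('pics/w5.png',snapshot('wrist'))
s=snapshot('side')[150:310,200:360];cv2.imwrite('pics/s5.png',cv2.resize(s,None,fx=3.7,fy=3.7,interpolation=cv2.INTER_CUBIC))
np.save('base.npy',base)
E
```

```text
6.2 [-0.56  0.12  0.05] [ 0.2   0.88 -0.  ]
5.4 [ 0.29 -0.13 -1.29] [ 0.26  0.92 -0.05]
4.6 [-1.14 -0.3  -0.69] [0.21 0.85 0.01]
3.8 [-0.43  0.53 -0.24] [0.17 0.84 0.  ]
3.0 [-0.68  0.15  0.07] [0.2  0.87 0.01]
2.2 [-0.21  0.87  0.36] [ 0.23  0.96 -0.  ]
1.4 [-0.64  0.29 -0.09] [ 0.21  0.89 -0.02]
0.6 [-1.46  0.15 -0.8 ] [0.24 0.86 0.01]
-0.2 [-0.4  -0.34 -0.48] [ 0.28  0.91 -0.05]
-1.0 [-1.58 -0.56  5.59] [ 0.14  1.12 -0.04]
16.3167
```

View pics/s5.png

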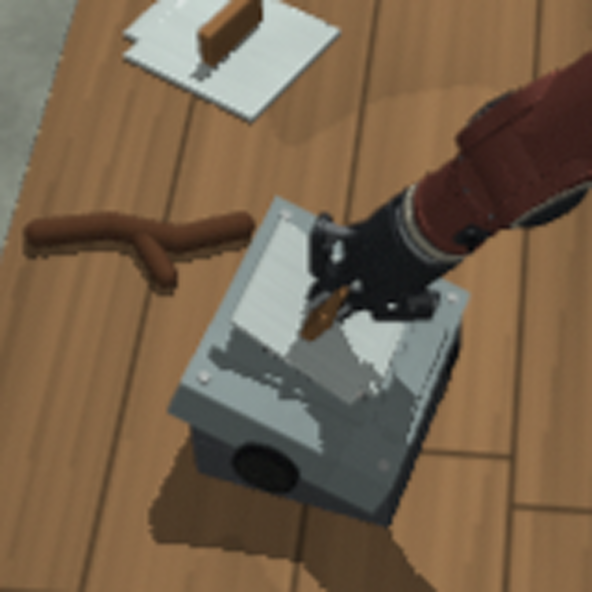

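View pics/w5.png

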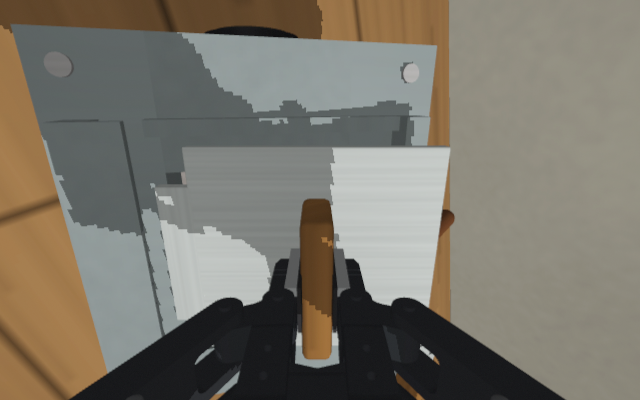

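```bash
python3 - <<'E' | tail -n +8
from ins import *
T=np.eye(4);T[:3,:3]=Ro.from_quat(arm.read_eef_rot()).as_matrix();T[:3,3]=arm.read_tool_pos()
ci=camera_info('wrist');W=np.linalg.inv(T@ci['T_tool_cam'])
for l in [(20,64,8),(20,64,0),(152,64,8),(14,72,18),(14,20,18),(152,64,0),(152,64,16)]:
    X=tb+Rb.apply(np.array(l)/1e3); c=W[:3,:3]@X+W[:3,3]; print(l,(ci['fx']*c[0]/c[2]+ci['cx']).round(1),(ci['fy']*c[1]/c[2]+ci['cy']).round(1))
im=cv2.imread('pics/w5.png')[90:230,100:450];cv2.imwrite('pics/z5.png',cv2.resize(cv2.convertScaleAbs(im,alpha=1.6),None,fx=2.2,fy=2.2,interpolation=cv2.INTER_CUBIC))
E
```

```text
(20, 64, 0) 148.7 135.2
(152, 64, 8) 399.4 129.8
(14, 72, 18) 119.7 121.2
(14, 20, 18) 142.0 233.5
(152, 64, 0) 392.7 128.5
(152, 64, 16) 406.8 131.2
```

View pics/z5.png

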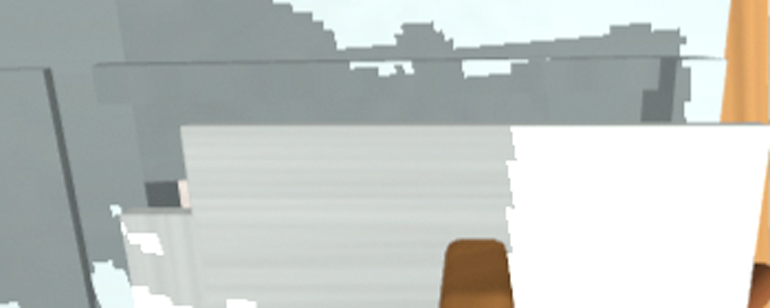

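The projected ledge corner is (119.7,121.2) and the image shows (121.8,121). The touch at −0.7 mm also confirms the face height. Next I'll slide the tongue under the ledge to find the back wall.

```bash
python3 - <<'E' | tail -n +7
from ins import *
base=np.load('base.npy')
arm.line_to(pose((21,0,.6),15)[0],.03); arm.pause(.1); print(F(base).round(2))
x=21
while x>-3:
    x-=2 if x>6.5 else 1; arm.line_to(pose((x,0,.6),15)[0],.03); arm.pause(.05); f=F(base); print(x,f.round(2),arm.read_wrist_torque().round(2))
    if f[0]>4 or abs(f[2])>6: break
print(arm.read_time())
cv2.imwrite('pics/w6.png',snapshot('wrist'))
E
```

```text
[-0.78 -0.19 -0.  ]
19 [-0.44  0.66  0.31] [0.22 0.85 0.04]
17 [-0.48 -0.44  1.09] [ 0.2   0.89 -0.  ]
15 [-0.54  0.55 -1.7 ] [0.26 0.85 0.01]
13 [0.04 0.36 0.43] [0.25 0.92 0.01]
11 [-0.86  0.73  0.38] [0.19 0.9  0.03]
9 [ 0.14 -0.08 -0.52] [ 0.24  0.87 -0.02]
7 [-0.44  0.18  0.14] [ 0.22  0.91 -0.01]
5 [-0.96 -0.18 -0.45] [ 0.2   0.9  -0.06]
4 [-0.55  0.59  0.45] [ 0.24  0.91 -0.  ]
3 [-1.11  1.42 -0.53] [ 0.26  0.89 -0.06]
2 [-0.46  0.72 -0.45] [0.23 0.85 0.02]
1 [-0.13 -0.12  0.38] [ 0.15  0.79 -0.04]
0 [ 1.88  0.15 -0.76] [ 0.01  0.4  -0.02]
-1 [ 5.52 -0.65 -1.12] [-0.25 -0.34 -0.11]
20.9667
```

View pics/w6.png

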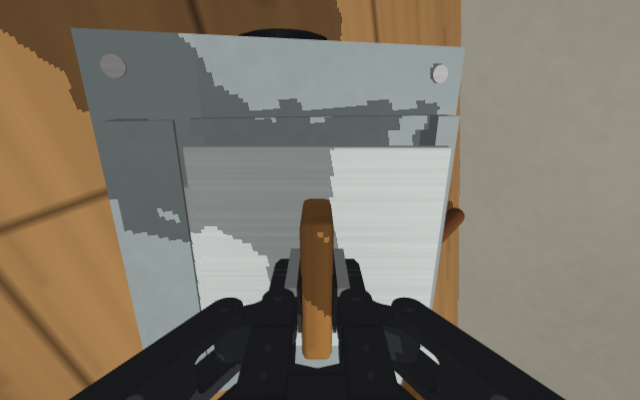

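The tongue is now fully hidden under the ledge, with the ledge edge at columns 175..200. The back wall was felt at about x=0.4. I'll back off 3 mm and swing down.

```bash
python3 - <<'E' | tail -n +7
from ins import *
base=np.load('base.npy')
arm.line_to(pose((3.3,0,.2),15)[0],.03); arm.pause(.1); print(F(base).round(2))
th=15
while th>-3:
    th-=1.5 if th>3.1 else .5
    p,q=pose((3.3,0,0.2-0.7*(15-th)/15),th); arm.line_to(p,.03,ori=q); arm.pause(.05); f=F(base); print(th,f.round(2),arm.read_wrist_torque().round(2))
    if f[2]>6 or np.abs(f).max()>9: break
print(arm.read_time(),arm.read_opening())
cv2.imwrite('pics/w7.png',snapshot('wrist'))
s=snapshot('side')[150:310,200:360];cv2.imwrite('pics/s7.png',cv2.resize(s,None,fx=3.7,fy=3.7,interpolation=cv2.INTER_CUBIC))
E
```

```text
[-0.2   0.03  0.34]
13.5 [-0.88  0.42 -0.66] [ 0.26  0.85 -0.01]
12.0 [-1.05 -0.25  0.2 ] [ 0.15  0.86 -0.01]
10.5 [-1.41  0.94 -0.62] [0.19 0.77 0.02]
9.0 [-0.13  0.98 -0.44] [0.21 0.74 0.  ]
7.5 [-0.75  0.65  0.28] [0.16 0.71 0.07]
6.0 [-0.55  0.67  0.52] [ 0.18  0.62 -0.02]
4.5 [ 0.12 -0.72  0.3 ] [ 0.15  0.62 -0.03]
3.0 [-0.37  0.49  1.05] [0.03 0.53 0.  ]
2.5 [-0.33  0.98  1.34] [ 0.16  0.77 -0.02]
2.0 [-0.32  0.25  1.77] [0.16 0.81 0.02]
1.5 [-0.26 -0.21  1.62] [ 0.16  0.74 -0.04]
1.0 [-0.47  0.58  2.49] [ 0.18  0.72 -0.05]
0.5 [-0.4  -0.82  2.51] [ 0.16  0.76 -0.  ]
0.0 [-1.52  0.85  6.46] [ 0.09  0.9  -0.03]
25.6083 0.15012324659726078
```

View pics/w7.png

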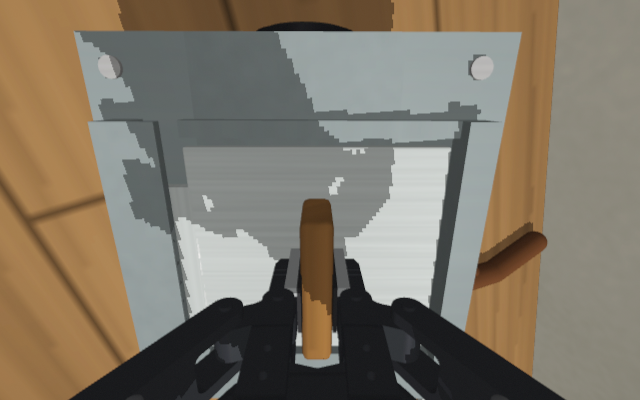

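View pics/s7.png

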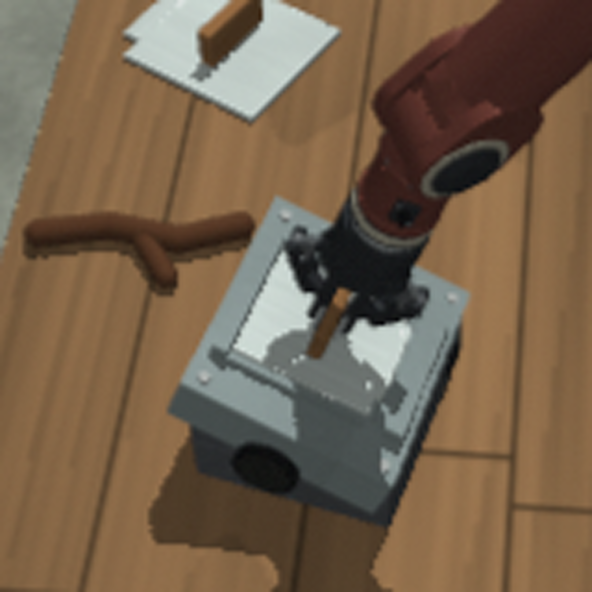

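```bash
python3 - <<'E' | tail -n +7
from ins import *
base=np.load('base.npy')
p,q=pose((3.3,0,-.7),-.4); arm.line_to(p,.03,ori=q); arm.pause(.1); print(F(base).round(2),arm.read_wrist_torque().round(2))
arm.move_gripper(.3,20); arm.pause(.2); print(arm.read_opening(),F(base).round(2))
n=Rb.apply([0,0,1.]); p=arm.read_tool_pos()
arm.line_to(p+n*.055,.06); arm.line_to(p+n*.10,.12)
u=Rb.apply([0,1,0]); arm.line_to(p+n*.14-u*.07,.12); arm.pause(.2)
print(arm.read_time()); P=(arm.read_tool_pos(),arm.read_eef_rot())
cv2.imwrite('pics/w8.png',snapshot('wrist'))
import pickle;pickle.dump(P,open('p8.pkl','wb'))
s=snapshot('side')[150:310,200:360];cv2.imwrite('pics/s8.png',cv2.resize(s,None,fx=3.7,fy=3.7,interpolation=cv2.INTER_CUBIC))
# predicted panel corners top face when shut, tip 3
T=np.eye(4);T[:3,:3]=Ro.from_quat(P[1]).as_matrix();T[:3,3]=P[0]
ci=camera_info('wrist');W=np.linalg.inv(T@ci['T_tool_cam'])
for l in [(149,60,6),(149,-60,6),(19,60,6),(19,-60,6),(152,64,16),(152,-64,16),(14,72,18),(14,-72,18),(84,35,42),(84,-35,42)]:
    X=tb+Rb.apply((np.array(l)-[0,0,.7])/1e3); c=W[:3,:3]@X+W[:3,3]; print(l,(ci['fx']*c[0]/c[2]+ci['cx']).round(1),(ci['fy']*c[1]/c[2]+ci['cy']).round(1))
E
```

```text
[-4.93 -0.42 14.05] [-0.1   0.88 -0.15]
0.29810454312481094 [0.31 0.12 1.9 ]
29.1417
(149, 60, 6) 395.8 36.4
(149, -60, 6) 385.3 177.0
(19, 60, 6) 239.6 36.4
(19, -60, 6) 249.5 176.5
(152, 64, 16) 403.0 28.5
(152, -64, 16) 390.4 183.8
(14, 72, 18) 228.3 16.4
(14, -72, 18) 242.3 192.1
(84, 35, 42) 317.3 64.9
(84, -35, 42) 317.1 157.8
```

View pics/w8.png

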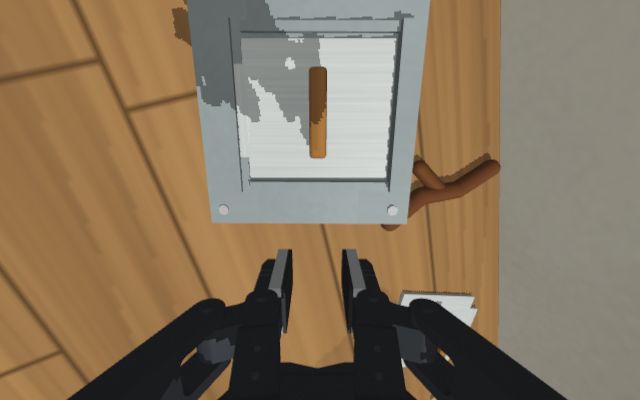

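View pics/s8.png

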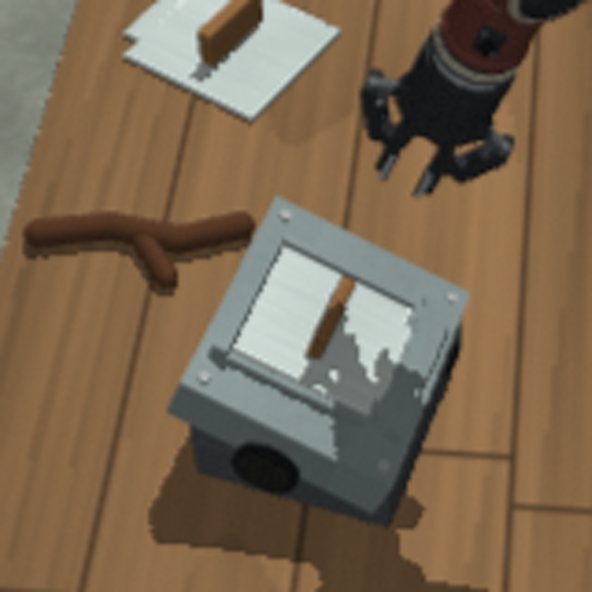

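```bash
python3 - <<'E'
from h import *
print(arm.read_time(),arm.read_ft_force()); cv2.imwrite('pics/top9.png',snapshot('top')); 
a=cv2.imread('pics/top0.png').astype(int);b=cv2.imread('pics/top9.png').astype(int)
for n,(x0,y0,x1,y1) in dict(sander=(145,178,190,222),drift=(292,100,320,162),block=(442,182,482,212),bigA=(352,115,415,178)).items(): print(n,np.abs(a-b)[y0:y1,x0:x1].mean().round(2))
print(ticket.finish_job())
E
```

```text
29.2417 [-0.01506231  0.10501108 -0.16232571]
sander 2.69
drift 2.11
block 1.98
bigA 2.07
the job is handed in; nothing more can be done
None
```

The filter bay is closed. I hooked the cover's tongue under the ledge, swung it down until it lay flat in its frame, and let go. The job was handed in at about 29 s, with no verdict reported.

- **Right cover:** I used the middle one of the three. It measured 119 × 146 mm, against the stated 120 × 146 mm; the two look-alikes are clearly larger.
- **Hooking:** I touched the tongue tip to the face first, then slid it under the ledge until I felt the pocket's back wall. I backed off about 3 mm before swinging.
- **Swing down:** I lowered the cover in small steps under the gripper's hold. It rested on the face at about 6 N, and I pressed it to about 14 N before releasing.
- **Final position:** After release, the panel edges and grip in the wrist picture were within about 2 pixels (roughly 1–2 mm) of where a shut cover should appear. The side view shows it flat inside the frame.
- **Other items:** In the top camera, the sander, driftwood, sanding block and the larger of the two look-alikes showed no visible change from the start. I did not compare the other look-alike, nearest the robot.
- **Disagreement:** The camera put the top stop about 5 mm lower than the stated 160 mm. Part of that may be the stop's own thickness. The touch on the face agreed with the camera height to within about 1 mm, so I relied on contact.

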